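# Seat the adapter disc on its studs and cap it with the collar

## Robot

A 6-joint arm with a two-finger parallel gripper is mounted at the origin on the work surface. World frame = base frame: x ahead of the robot, y to its left, z up, the work surface at z = 0. Lengths are in m, angles in degrees, forces in N, time in s.
With the tool pointing down it reaches from about 0.325 to 0.85 m from the base axis. Payload 15.5 kg.
Tool frame: the origin (TCP) lies midway between the tips of the shut fingers; the grasp point (between the pads) lies 19 mm behind it; y points along the fingers, x is the direction in which the jaws open and shut, and the axes are right-handed (so a half turn about y gives the same grasp; the last joint's range is limited). The gripper opens to 91 mm and grips with 3 to 60 N. Pads are 32 mm wide; open, the fingers measure 118 mm over their backs; the gripper's body (76 mm by 178 mm) begins 60 mm behind the grasp point.
Start: joints at [-71.419, 28.281, 77.091, -0, 74.628, -5.472], TCP at [0.255, -0.571, 0.187] pointing down, gripper open.
Joint ranges: [-166.48, 166.48], [-47.26, 123.95], [12.59, 153.08], [-70.14, 250.14], [6.76, 159.57], [-176.63, 176.63]. Speed limits (degrees/s): [108.29, 108.29, 147.25, 172.46, 172.46, 172.46].

## Interface

Orientations are given as a 3x3 rotation matrix whose columns are the frame's x, y, z axes.
In Python, from bench import ctrl gives the robot as it stands. The module is installed in compiled form; this text tells all that it offers. Calls block until the motion is done:
- ctrl.goto(position, orientation): joint-space move of the TCP to a pose.
- ctrl.move_l(position, vel=0.15, ori=None, contact_N=None): straight line of the TCP; ori=None keeps the orientation; vel is the mean speed in m/s. With contact_N (N) it stops when the force on the tool has changed by that much, and returns True; else False.
- ctrl.movej(angles): joint-space move.
- ctrl.command_gripper(opening): opening from 0.0 (shut) to 1.0 (fully open); the grip force is fixed at half the most; returns when the fingers have stopped.
- ctrl.sleep(seconds).
- ctrl.ik(position, orientation): joint angles nearest the present ones, or None.
- ctrl.read_camera(name): name is "side" or "top"; returns the picture (384x512x3 uint8, blue, green, red); there is no depth.
- ctrl.camera_params(name): a dict with "fx", "fy", "cx", "cy" (pixels), "pose" (4x4, takes a point from camera to world coordinates). Camera axes: x right, y up, looking along -z (the intrinsics and any distortion apply to the point x, -y, -z); pixel columns grow to the right and rows downward; lengths in m; the calibration is good to about 2 mm. A picture is of the moment at which its call begins. camera_params takes no time and is no camera call.
A pose or a line that the arm cannot do raises ctrl.MotionError and nothing moves.
- ctrl.sign_off(): hands the job in, once; it reports no verdict.
Readings, each from a call of its own:
- ctrl.current_t(): time.
- ctrl.current_q(): joint angles.
- ctrl.current_dq(): joint speeds.
- ctrl.current_effort(): joint torques, N m.
- ctrl.current_tool_pos(): TCP position.
- ctrl.current_eef_rot(): TCP orientation.
- ctrl.current_contact_force(): force on the tool from outside, world axes, zero at the start.
- ctrl.current_wrist_torque(): the same for the moment, N m.
- ctrl.current_grip_width(): opening from 0.0 (shut) to 1.0 (fully open).
Only numpy, scipy, OpenCV 4.12 (cv2) and the standard library are available. Lean on these libraries where they do the work, as an engineer would, in place of code of your own. Each camera call takes 0.05 s, during which the arm holds its last target.

## Task

The aluminium adapter disc is threaded on the centre post of the mounting base, but it is turned wrong and rides on the tips of the three studs: turn it by its thumb pins until its three holes meet the studs, and get it fully down, flush on the base. Then put the flanged clamp collar over the centre post, flange down, so that it sits fully down on the disc, and let go. Leave the other things on the breadboard where they are.

Things in the scene. Friction and masses are not known exactly. Their poses are not given: they have to be found in the camera images.
- base: fixed grey mounting base on the breadboard (breadboard top: z = 0.012). Round body, 140 mm diameter, 20 mm thick; its flat top is the seat. Origin: centre of the underside, z up. Three ears, 26 mm wide, 20 mm high plus a 5 mm bolt head, reach 97 mm from the axis at 0, 120 and 240 degrees from its x axis, in line with the studs, and show past the disc's edge
- stud_tip (a point): tip of one of the base's three steel studs, the one on the base's x axis. Studs: 12 mm diameter, bevelled tips, 16 mm high above the seat, 48 mm from the axis at 0, 120 and 240 degrees from the base's x axis
- post_top (a point): centre of the top of the base's plain steel centre post: 30 mm diameter, top bevelled over its last 7 mm and 60 mm above the seat (80 mm above the base's origin)
- disc_mid (a point): centre (half-way through) of the loose aluminium disc, 0.4 to 0.8 kg: 150 mm diameter, 12 mm thick, z axis up, 32 mm bore on the post; three 15.6 mm through holes, 48 mm from its axis at 0, 120, 240 degrees from its x axis. Starts level on the stud tips, 42 mm above the base's origin, 22 to 98 degrees past a fit; drops by itself when turned to within about 1 degree; seated 26 mm above
- pin (a point): point half-way up one of the disc's three thumb pins, the one at 60 degrees from the disc's x axis. Pins: upright steel, 14 mm diameter, 30 mm high above the disc's top face, 60 mm from its axis, at 60, 180 and 300 degrees, midway between the holes. A few newtons on a pin turn the disc either way, until the studs stop it. Any hole fits any stud
- collar_mid (a point): centre (half-way up, on the axis) of the loose steel clamp collar, 0.2 to 0.45 kg, standing on the breadboard, flange down, z axis up: sleeve 47 mm outer diameter, 60 mm high in all, flange 72 mm diameter and 12 mm thick round its foot, 33 mm bore right through (1.5 mm clearance all round on the post). When it sits on the seated disc this point is 62 mm above the base's origin
- lens_tube: a loose bystander: plain grey open ring without flange, 54 mm diameter, 40 mm high, standing on its end on the breadboard; origin at the centre of its underside. To be left alone
- parts_case: a loose bystander: small closed grey case, 60 x 100 mm, 30 mm high; origin at the centre of its underside. To be left alone
- post_holder: a loose bystander: upright dark post holder, 48 mm wide foot, 25 mm thick, thin steel post on top, 93 mm high in all; origin at the centre of its underside. To be left alone
- screwdriver: a loose bystander: screwdriver 170 mm long lying on the breadboard; origin at the middle of its underside. To be left alone
There are look-alikes about, which are no part of the job. What is shaped like the part that bears collar_mid but turquoise is not meant.

How it is judged (in metres and radians):
On the way, in this order (a step that is already met when the one before it is completed fails the run):
1. the disc is on the three studs, flush on the base (z of disc_mid in the frame of base below 0.0285 m and horizontal distance between disc_mid and base below 0.004 m and angle between disc_mid's own z axis and vertical below 0.04 rad), for 0.2 s.
2. the collar is over the post, down on the disc (all of step 1 and z of collar_mid in the frame of base below 0.065 m and horizontal distance between collar_mid and base below 0.005 m and angle between collar_mid's own z axis and vertical below 0.05 rad), for 0.2 s.
At the end, for the whole second after the job is handed in: Disc centre under 28.5 mm above the base origin (seated: 26), within 4 mm of the base axis, level to 0.04 rad; collar centre under 65 mm above the base origin (seated: 62), within 5 mm of the axis, upright, flange down, to 0.05 rad; both stay so, let go (all of step 2); the robot touches nothing.
It fails at once if a bystander is moved by more than 30 mm (distance of any of lens_tube, parts_case, post_holder, screwdriver from where it was at the start of the episode above 0.03 m).
It also fails if it takes over 67 s, if anything falls off the work surface, if the arm or the gripper's body presses on something with over 40 N, if the wrist force passes 120 N, or if a joint passes its speed limit or range.

## Working session

There is one attempt and no reset: what is moved stays moved. The work goes in short steps, each a Python script; the robot and the scene stay as the last script left them, time stands still between calls to the robot, and variables do not carry over. Pictures are saved under pics/ and viewed, and the job is handed in when it is done.

```bash
mkdir -p pics; python3 - <<'E'
from bench import ctrl
import cv2
for n in("side","top"):
    im=ctrl.read_camera(n); cv2.imwrite(f"pics/{n}0.png",im)
    p=ctrl.camera_params(n); print(n,{k:(v.tolist() if hasattr(v,'tolist') else v) for k,v in p.items()})
print(ctrl.current_t())
E
```

```text
side {'fx': 372.282823226576, 'fy': 372.282823226576, 'cx': 250.73807065853885, 'cy': 191.0979140253673, 'pose': [[0.8255851968893317, 0.2991048496928482, -0.47848236285930323, -0.007984595031211312], [-0.5642649270894463, 0.44326336520973597, -0.6965074882007244, -0.7670545849674996], [0.0037649347862997863, 0.8450170873734798, 0.5347260488445423, 0.6437689573565035], [0.0, 0.0, 0.0, 1.0]]}
top {'fx': 352.3683675930268, 'fy': 352.3683675930268, 'cx': 252.09927975769477, 'cy': 190.77968200487294, 'pose': [[-0.001481808143249058, 0.9820129335879529, -0.18880784546890342, 0.328131550968144], [-0.9999958778468907, -0.0009908013191746046, 0.0026949215150456353, -0.06414314648004703], [0.002459376720418133, 0.18881106053070254, 0.9820103537577484, 0.9865341013535105], [0.0, 0.0, 0.0, 1.0]]}
0.1
```

View pics/side0.png

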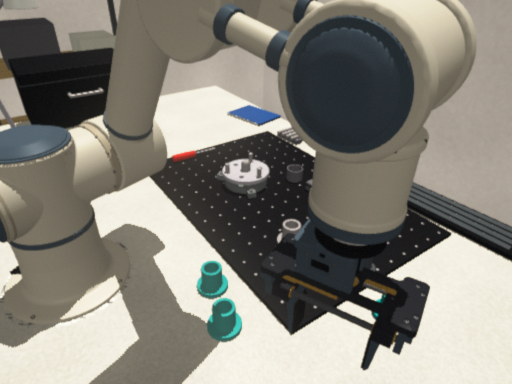

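View pics/top0.png

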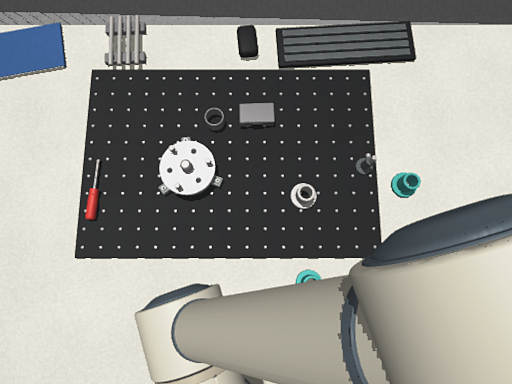

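The side view shows the disc and base near (246,175), a grey ring at (295,172), a silver flanged collar at (290,228) and turquoise look-alikes at (211,278), (224,318) and (380,305). In the top view the disc is at (188,167), the lens tube at (214,119), the silver collar at (304,195), and turquoise parts at (405,184) and (308,278).

Things that could be taken for the collar, in top-view pixels: silver flanged (304,195), lens tube (214,119, no flange), turquoise (405,184) and (308,278). I choose the silver one at (304,195) and will check it in a close crop.

```bash
python3 - <<'E'
import cv2,numpy as np
t=cv2.imread("pics/top0.png"); s=cv2.imread("pics/side0.png")
cv2.imwrite("pics/c_disc_top.png",cv2.resize(t[125:210,145:235],None,fx=8,fy=7,interpolation=cv2.INTER_CUBIC)[:600,:720])
a=cv2.resize(t[165:225,270:340],None,fx=5,fy=5,interpolation=cv2.INTER_CUBIC)
b=cv2.resize(s[205:265,260:330],None,fx=5,fy=5,interpolation=cv2.INTER_CUBIC)
cv2.imwrite("pics/c_collar.png",np.hstack([a,b]))
cv2.imwrite("pics/c_disc_side.png",cv2.resize(s[140:205,205:285],None,fx=9,fy=9,interpolation=cv2.INTER_CUBIC))
E
```

```text
(no output)
```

View pics/c_disc_top.png

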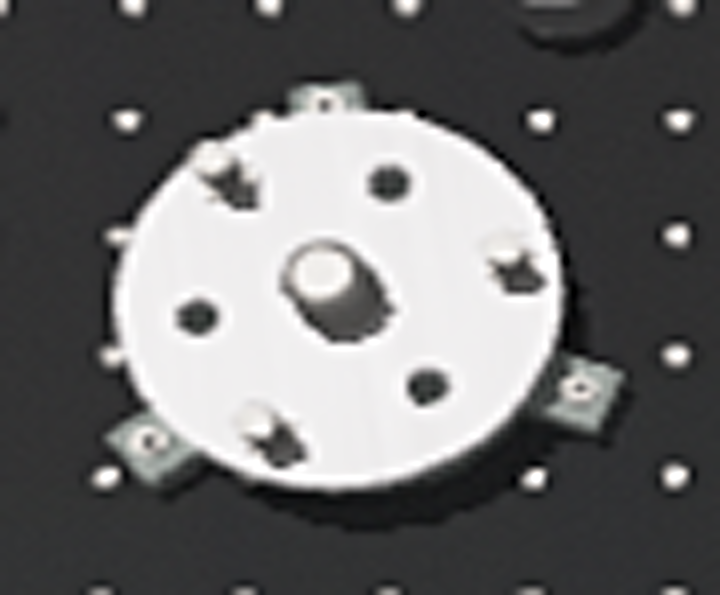

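View pics/c_collar.png

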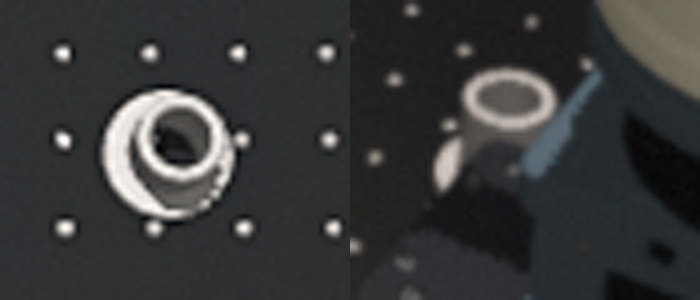

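View pics/c_disc_side.png

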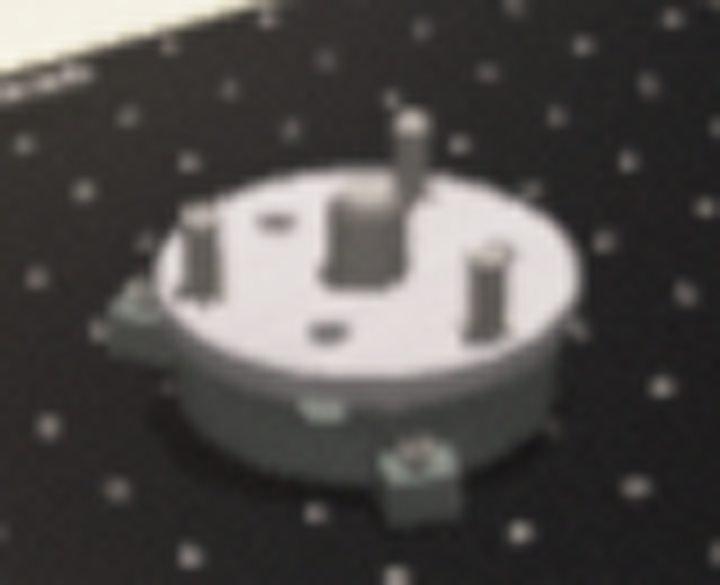

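The collar crop shows a silver sleeve with a wide flange at its foot, so the choice stands. In the disc crop the post top is at (322,273), the holes at (390,183), (198,317) and (428,386), the pin tops at (212,160), (510,243) and (262,418), and the ear bolts at (324,103), (150,440) and (580,387).

```bash
cat > h.py <<'E'
from bench import ctrl
import cv2,numpy as np
def ray(n,u,v):
    p=ctrl.camera_params(n);P=np.array(p['pose'])
    d=np.array([(u-p['cx'])/p['fx'],-(v-p['cy'])/p['fy'],-1.]);return P[:3,3],P[:3,:3]@d
def at(n,u,v,z):
    o,d=ray(n,u,v);return (o+d*(z-o[2])/d[2])[:2]
def proj(n,X):
    p=ctrl.camera_params(n);P=np.array(p['pose']);c=P[:3,:3].T@(np.array(X)-P[:3,3])
    return p['cx']+p['fx']*c[0]/-c[2],p['cy']+p['fy']*-c[1]/-c[2]
E
python3 - <<'E'
from h import *
c=lambda X,Y:(145+(X+.5)/8-.5,125+(Y+.5)/7-.5)
g={}
for nm,z,L in [("post",.092,[(322,273)]),("pins",.090,[(212,160),(510,243),(262,418)]),("holes",.060,[(390,183),(198,317),(428,386)]),("bolts",.037,[(324,103),(150,440),(580,387)])]:
    g[nm]=np.array([at("top",*c(*p),z) for p in L]);print(nm,g[nm].round(4).tolist(),"mean",g[nm].mean(0).round(4))
    if nm!="post":
        for C in (g[nm].mean(0),):
            d=g[nm]-C;print(np.hypot(*d.T).round(4),np.degrees(np.arctan2(d[:,1],d[:,0])).round(1)%120)
s=lambda X,Y:(205+(X+.5)/9-.5,140+(Y+.5)/9-.5)
print("side post",at("side",*s(368,185),.092),"side pins",[at("side",*s(*p),.090).round(4).tolist() for p in [(200,213),(412,122),(488,256)]])
a=lambda X,Y:(270+(X+.5)/5-.5,165+(Y+.5)/5-.5)
print("collar top",at("top",*a(181,139),.072),"flange edge",[at("top",*a(*p),.024).round(4) for p in[(103,152),(170,219),(235,150)]])
b=lambda X,Y:(260+(X+.5-350)/5-.5,205+(Y+.5)/5-.5)
print("collar side",at("side",*b(510,99),.072))
print(at("top",214,119,.052), at("top",257,114,.042),at("top",366,162,.037))
E
```

```text
post [[0.573, 0.1098]] mean [0.573  0.1098]
pins [[0.6178, 0.1481], [0.5851, 0.0487], [0.5179, 0.1277]] mean [0.5736 0.1082]
[0.0596 0.0606 0.0591] [42.1 41.  40.7]
holes [[0.6181, 0.094], [0.5642, 0.1573], [0.5368, 0.0788]] mean [0.573 0.11 ]
[0.0478 0.0481 0.0479] [100.4 100.6 100.8]
bolts [[0.6589, 0.1222], [0.5203, 0.1772], [0.5415, 0.0299]] mean [0.5736 0.1098]
[0.0862 0.0859 0.0861] [8.3 8.3 8.1]
side post [0.57609131 0.11377264] side pins [[0.5177, 0.1322], [0.6194, 0.1495], [0.5833, 0.0504]]
collar top [ 0.4994642  -0.20850319] flange edge [array([ 0.5012, -0.1725]), array([ 0.4636, -0.2087]), array([ 0.5022, -0.2459])]
collar side [ 0.50044868 -0.20932974]
[0.71331692 0.04004844] [ 0.73247912 -0.08102798] [ 0.59214525 -0.38467213]
```

```bash
cat >> h.py <<'E'
C=np.array([.5735,.1100])
def R(deg):  # jaw x axis direction in world
    a=np.radians(deg);x=np.array([np.cos(a),np.sin(a),0]);z=np.array([0,0,-1.]);return np.column_stack([x,np.cross(z,x),z])
def pose(a,z,r=.06,flip=0):
    b=np.radians(a);return [C[0]+r*np.cos(b),C[1]+r*np.sin(b),z],R(a+90+flip)
E
python3 - <<'E'
from h import *
for a0 in (41,-79,161):
  for f in (0,180):
    print(a0,f,[None if (q:=ctrl.ik(*pose(a0+d,.066,flip=f))) is None else np.round(q).tolist() for d in (0,30)])
for j in (98.2,158.2,38.2,-81.8,-21.8,-141.8):
    q=ctrl.ik([.4998,-.209,.0375],R(j));q2=ctrl.ik([.5735,.11,.0695],R(j));print(j,None if q is None else np.round(q),None if q2 is None else np.round(q2))
E
```

```text
41 0 [[-27.0, 77.0, 122.0, 111.0, 97.0, 72.0], [-29.0, 70.0, 101.0, 80.0, 92.0, 99.0]]
41 180 [None, [32.0, 82.0, 34.0, -62.0, 135.0, 38.0]]
-79 0 [[34.0, 71.0, 78.0, -70.0, 102.0, 61.0], None]
-79 180 [[-31.0, 73.0, 67.0, 56.0, 116.0, 122.0], [-18.0, 82.0, 33.0, 54.0, 141.0, 137.0]]
161 0 [[-4.0, 81.0, 37.0, 31.0, 148.0, 117.0], [7.0, 84.0, 29.0, -10.0, 157.0, 81.0]]
161 180 [[47.0, 83.0, 129.0, 249.0, 102.0, 119.0], [-14.0, 119.0, 148.0, 95.0, 155.0, 6.0]]
98.2 [-77.  87. 127.  94.  93.  57.] [ -1.  99. 141. 162. 149.  74.]
158.2 [-63.  73.  76.  53. 109. 114.] [-36.  69. 103.  76.  92.  97.]
38.2 [  6.  88. 128. 243. 108. 122.] None
-81.8 [-14.  85.  32. -43. 146.  53.] None
-21.8 [  7.  73.  78. -64. 104.  64.] [ 29.  79.  43. -57. 131.  45.]
-141.8 [-38.  85.  31.  29. 151. 116.] [-17.  77.  48.  50. 132. 129.]
```

```bash
cat >> h.py <<'E'
def R(deg):  # y along fingers (down), x jaw axis
    a=np.radians(deg);x=np.array([np.cos(a),np.sin(a),0]);y=np.array([0,0,-1.]);return np.column_stack([x,y,np.cross(x,y)])
E
python3 - <<'E'
from h import *
print(ctrl.current_eef_rot())
for a0 in (41,-79,161):
  for f in (0,180):
    print(a0,f,[None if (q:=ctrl.ik(*pose(a0+d,.066,flip=f))) is None else np.round(q).tolist() for d in (0,30)])
for j in (98.2,158.2,38.2,-81.8,-21.8,-141.8):
    q=ctrl.ik([.4998,-.209,.0375],R(j));q2=ctrl.ik([.5735,.11,.0695],R(j));print(j,None if q is None else np.round(q),None if q2 is None else np.round(q2))
E
```

```text
[[ 4.07535624e-01 -3.50658202e-04  9.13189242e-01]
 [-9.13188692e-01  1.00657146e-03  4.07535765e-01]
 [-1.06209599e-03 -9.99999432e-01  8.99966249e-05]]
41 0 [[8.0, 37.0, 83.0, -0.0, 61.0, -123.0], [10.0, 35.0, 86.0, -0.0, 59.0, -151.0]]
41 180 [[8.0, 37.0, 83.0, -0.0, 61.0, 57.0], [10.0, 35.0, 86.0, -0.0, 59.0, 29.0]]
-79 0 [[-1.0, 33.0, 90.0, -0.0, 57.0, -12.0], [0.0, 35.0, 86.0, -0.0, 59.0, -41.0]]
-79 180 [[-1.0, 33.0, 90.0, -0.0, 57.0, 168.0], [0.0, 35.0, 86.0, -0.0, 59.0, 139.0]]
161 0 [[8.0, 30.0, 98.0, -0.0, 52.0, 117.0], [4.0, 29.0, 99.0, -0.0, 52.0, 83.0]]
161 180 [[8.0, 30.0, 98.0, -0.0, 52.0, -63.0], [4.0, 29.0, 99.0, -0.0, 52.0, -97.0]]
98.2 [ -29.   33.   98.   -0.   49. -127.] [  5.  33.  90.  -0.  57. -93.]
158.2 [-29.  33.  98.  -0.  49. 173.] [   5.   33.   90.   -0.   57. -153.]
38.2 [-29.  33.  98.  -0.  49. -67.] [  5.  33.  90.  -0.  57. -33.]
-81.8 [-29.  33.  98.  -0.  49.  53.] [ 5. 33. 90. -0. 57. 87.]
-21.8 [-29.  33.  98.  -0.  49.  -7.] [ 5. 33. 90. -0. 57. 27.]
-141.8 [-29.  33.  98.  -0.  49. 113.] [  5.  33.  90.  -0.  57. 147.]
```

```bash
python3 - <<'E'
from h import *
p,o=pose(-79.2,.16)
ctrl.goto(p,o); ctrl.command_gripper(.25)
print(ctrl.current_t(),ctrl.current_grip_width())
f0=ctrl.current_contact_force()
p[2]=.068
print(ctrl.move_l(p,vel=.08,contact_N=5),ctrl.current_tool_pos(),f0,ctrl.current_contact_force(),ctrl.current_t())
for n in("side","top"): cv2.imwrite(f"pics/{n}1.png",ctrl.read_camera(n))
s=cv2.imread("pics/side1.png")[130:210,200:300];t=cv2.imread("pics/top1.png")[125:215,140:240]
cv2.imwrite("pics/c1.png",np.vstack([cv2.resize(s,(500,280)),cv2.resize(t,(500,320))]))
E
```

```text
3.7167 0.24738042825474513
False [0.58512735 0.05106999 0.0684894 ] [-0.31885955  0.14163414  0.50138282] [ 0.74841718 -0.92803965  0.18661425] 5.0167
```

View pics/c1.png

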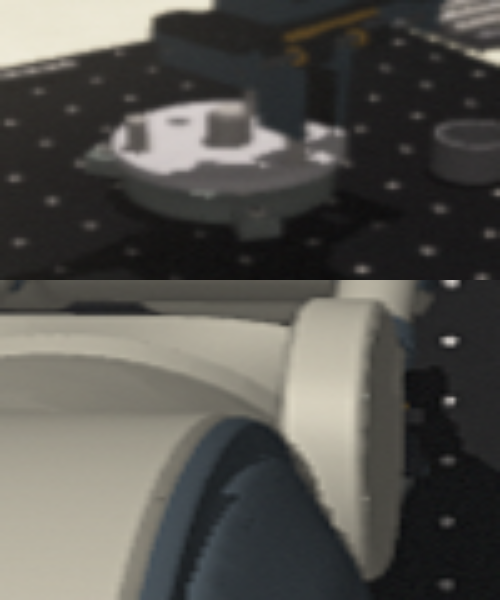

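The fingers came down round the pin, which they hide, without contact. The top view is blocked by the arm. Next I turn it in steps and watch the force.

```bash
python3 - <<'E'
from h import *
t0=ctrl.current_t()
for d in list(range(3,25,3))+list(np.arange(25,34,1.)):
    p,o=pose(-79.2+d,.068)
    hit=ctrl.move_l(p,vel=.03,ori=o,contact_N=25)
    f=ctrl.current_contact_force();e=pose(-79.2+d,0)[1][:,0]
    print(d,hit,np.round(f,1),"tang",round(float(f@e),1),round(ctrl.current_t(),2))
    if hit or (d>=24 and abs(f@e)>14):break
cv2.imwrite("pics/side2.png",ctrl.read_camera("side"))
s=cv2.imread("pics/side2.png")[130:210,200:300]
cv2.imwrite("pics/c2.png",cv2.resize(s,(750,600),interpolation=cv2.INTER_CUBIC))
E
```

```text
3 False [ 0.1 -0.8 -0.3] tang -0.1 5.38
6 False [-0.2  0.3 -0.3] tang -0.1 5.63
9 False [ 0.4  1.  -0.1] tang 0.7 5.89
12 False [-0.4 -0.2 -0.3] tang -0.4 6.15
15 False [ 0.4 -0.2  0.6] tang 0.3 6.41
18 False [-0.3  0.2 -0.4] tang -0.2 6.67
21 False [-0.1 -1.1 -0.3] tang -0.7 6.92
24 False [-0.4 -0.5  0.2] tang -0.6 7.18
25.0 False [ 0.1  0.5 -1.3] tang 0.4 7.43
26.0 False [ 0.1  0.2 -0.1] tang 0.2 7.68
27.0 False [ 0.7  0.5 -0.5] tang 0.9 7.93
28.0 False [-0.1  0.3 -0.7] tang 0.1 8.18
29.0 False [-0.2 -0.4 -0.7] tang -0.4 8.43
30.0 False [ 0.2 -0.2 -0.6] tang 0.0 8.68
31.0 False [ 1.  -0.3  1.1] tang 0.6 8.93
32.0 False [0.  0.3 0.8] tang 0.2 9.18
33.0 False [ 0.2 -0.6  0.4] tang -0.3 9.43
```

View pics/c2.png

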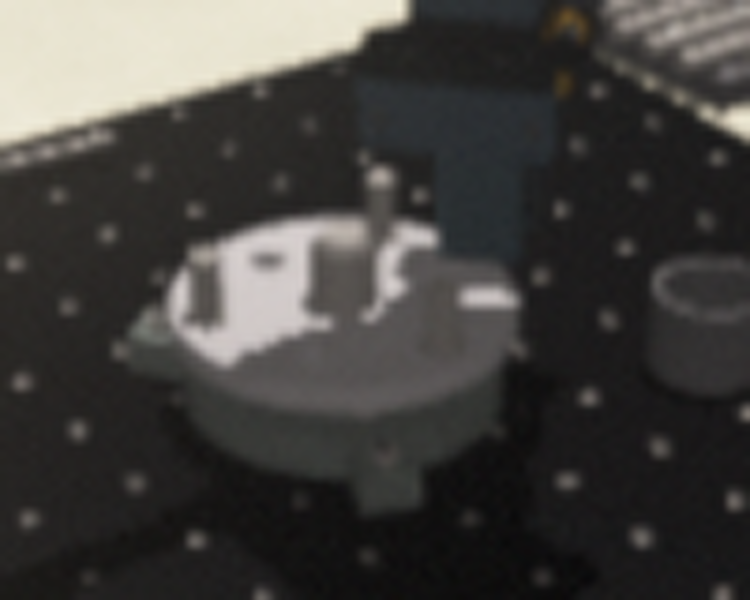

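```bash
python3 - <<'E'
from h import *
P=ctrl.current_tool_pos();r=ctrl.current_eef_rot();print(P,r.round(3).tolist(),ctrl.current_grip_width())
cr=lambda X:[(round((u)*1)) for u in ((proj("side",X)[0]-200)*7.5,(proj("side",X)[1]-130)*7.5)]
print("tcp",cr(P)); 
for sx in(-1,1):
  for dz in(-.016,0,.016): print(sx,dz,cr(P+r[:,0]*sx*.0113+r[:,2]*dz))
for a in (41,-79,161):
  for d in (0,27.5):
    q=pose(a+d,.09)[0];print("pin",a,d,cr(q),cr([q[0],q[1],.06]))
print("post",cr([*C,.092]))
t=ctrl.read_camera("top");s=ctrl.read_camera("side");cv2.imwrite("pics/t3.png",cv2.resize(t[60:260,80:330],(750,600)))
cv2.imwrite("pics/s3.png",cv2.resize(s[60:210,200:400],(800,600),interpolation=cv2.INTER_CUBIC))
E
```

```text
[0.61504223 0.06669461 0.0680186 ] [[0.722, 0.0, -0.692], [0.692, -0.0, 0.722], [0.0, -1.0, -0.0]] 0.24989705757238975
tcp [479, 295]
-1 -0.016 [511, 312]
-1 0 [474, 308]
-1 0.016 [437, 304]
1 -0.016 [520, 286]
1 0 [483, 282]
1 0.016 [447, 279]
pin 41 0 [377, 174] [376, 234]
pin 41 27.5 [312, 173] [313, 233]
pin -79 0 [443, 283] [442, 346]
pin -79 27.5 [477, 255] [475, 318]
pin 161 0 [202, 252] [204, 315]
pin 161 27.5 [233, 281] [235, 344]
post [341, 231]
```

View pics/s3.png

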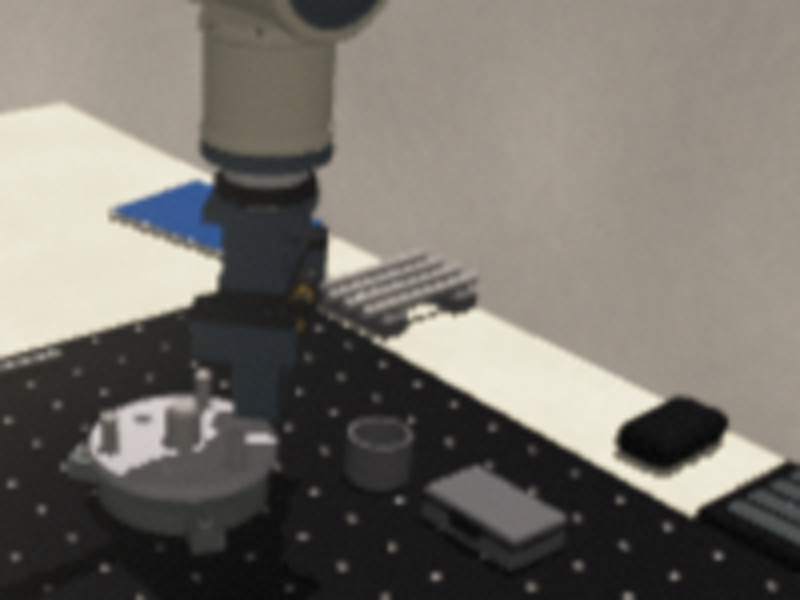

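View pics/t3.png

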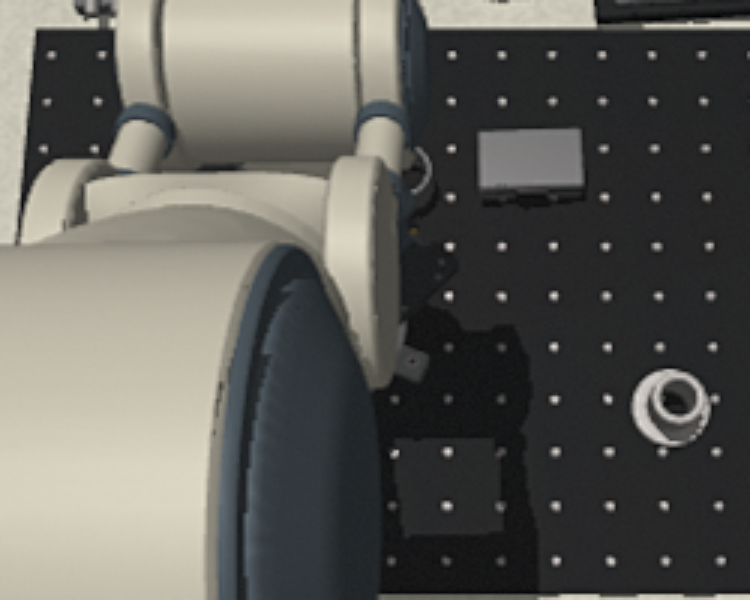

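The pin, at crop (440,278–355), has not moved. The fingertip ends higher than the TCP implies, at about crop row 265 where row 305 was expected. I'll go back over the pin and feel for the disc face to find the true tip height at this opening.

```bash
python3 - <<'E'
from h import *
p,o=pose(-79.2,.080)
ctrl.move_l(pose(-46.2,.080)[0],vel=.1)
ctrl.move_l(p,vel=.1,ori=o)
p[2]=.030
print(ctrl.move_l(p,vel=.04,contact_N=6),ctrl.current_tool_pos(),ctrl.current_contact_force().round(1),ctrl.current_t())
s=ctrl.read_camera("side")
cv2.imwrite("pics/s4.png",cv2.resize(s[130:210,200:300],(750,600),interpolation=cv2.INTER_CUBIC))
E
```

```text
True [0.58478333 0.05078666 0.03273068] [-2.  -0.6 11.2] 11.6583
```

View pics/s4.png

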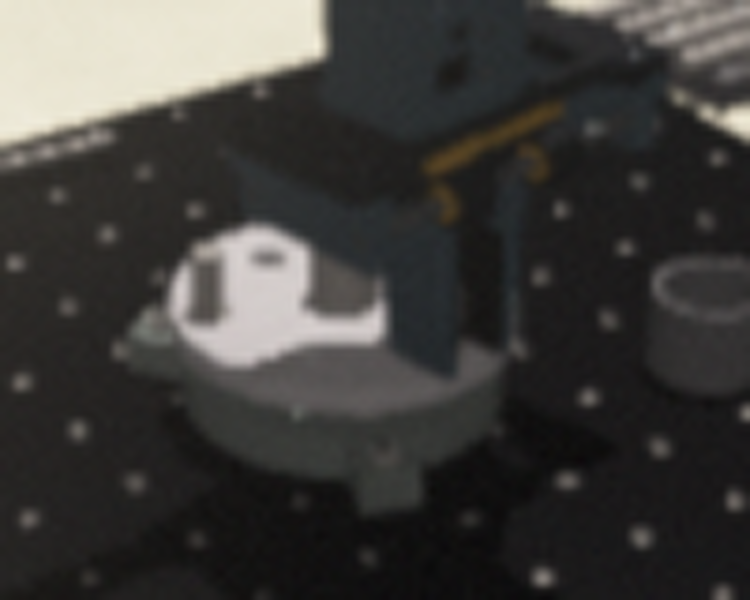

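```bash
python3 - <<'E'
from h import *
P=ctrl.current_tool_pos();r=ctrl.current_eef_rot()
cr=lambda X:[round((proj("side",X)[0]-200)*7.5),round((proj("side",X)[1]-130)*7.5)]
for z in(.033,.05,.06,.07,.08):
  print(z,[cr([*(P+r[:,0]*sx*.025+r[:,2]*dz)[:2],z]) for sx in(-1,1) for dz in(-.016,.016)])
print(ctrl.current_wrist_torque(),ctrl.current_contact_force())
E
```

```text
0.033 [[427, 438], [372, 410], [509, 394], [454, 367]]
0.05 [[428, 403], [372, 375], [510, 360], [455, 333]]
0.06 [[428, 382], [372, 354], [511, 339], [455, 313]]
0.07 [[428, 361], [373, 333], [511, 318], [456, 292]]
0.08 [[428, 340], [373, 312], [512, 297], [456, 271]]
[-0.03725977  0.35018528  0.02657221] [-1.55988044 -1.08615658 11.01285402]
```

The contact came at TCP z = 0.0327 and the finger foot shows on the disc face (z 0.060). So the tips sit about 27 mm behind the TCP at this opening. I lift 5 mm and turn again.

```bash
python3 - <<'E'
from h import *
z=.038
ctrl.move_l(pose(-79.2,z)[0],vel=.05)
print(ctrl.current_contact_force().round(1))
for d in [3,5,7,10,13,16,19,22]:
    p,o=pose(-79.2+d,z)
    hit=ctrl.move_l(p,vel=.03,ori=o,contact_N=25)
    f=ctrl.current_contact_force();e=o[:,0]
    print(d,hit,np.round(f,1),"tang",round(float(f@e),1),"rad",round(float(f@o[:,2]),1),round(ctrl.current_t(),2))
    if hit: break
s=ctrl.read_camera("side")
cv2.imwrite("pics/s5.png",cv2.resize(s[130:210,200:300],(750,600),interpolation=cv2.INTER_CUBIC))
E
```

```text
[ 0.6 -0.3  0.1]
3 False [-1.   0.1  0.4] tang -1.0 rad 0.3 12.23
5 False [-0.9  0.9 -0.9] tang -0.6 rad 1.1 12.48
7 False [-1.  -0.3 -0.1] tang -1.0 rad 0.0 12.73
10 False [-1.5 -0.  -0. ] tang -1.5 rad 0.5 12.99
13 False [-1.6  0.8  0.4] tang -1.1 rad 1.4 13.25
16 False [-2.3  0.4 -0. ] tang -1.9 rad 1.4 13.51
19 False [-1.3  0.5 -0.1] tang -0.9 rad 1.1 13.77
22 False [-1.9  0.1 -0.5] tang -1.6 rad 1.1 14.03
```

View pics/s5.png

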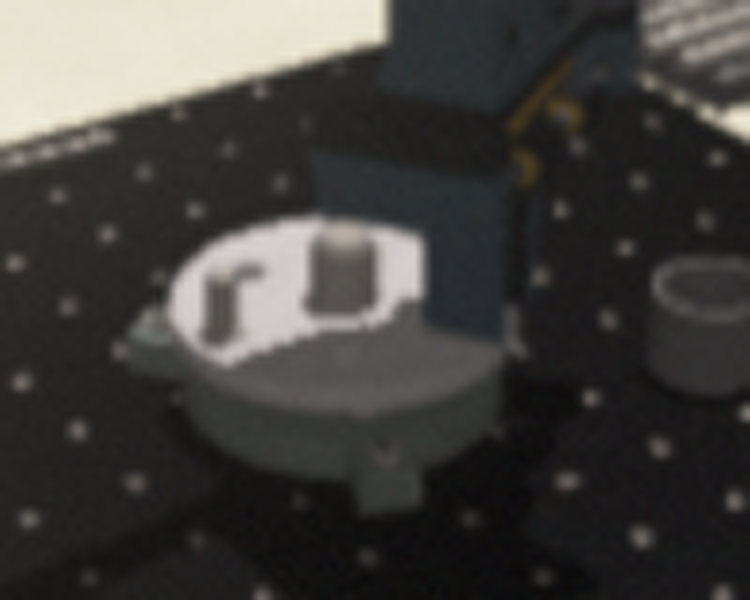

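The disc now turns: the left pin top moved from (203,250) to (220,275). I continue in 1° steps.

```bash
python3 - <<'E'
from h import *
z=.038
for d in np.arange(24,36,1.):
    p,o=pose(-79.2+d,z)
    hit=ctrl.move_l(p,vel=.03,ori=o,contact_N=8)
    f=ctrl.current_contact_force();e=o[:,0]
    print(d,hit,"tang",round(float(f@e),1),"rad",round(float(f@o[:,2]),1),np.round(f[2],1),round(ctrl.current_t(),2))
    if hit or abs(f@e)>6: break
s=ctrl.read_camera("side")
cv2.imwrite("pics/s6.png",cv2.resize(s[130:210,200:300],(750,600),interpolation=cv2.INTER_CUBIC))
E
```

```text
24.0 False tang -1.8 rad -0.1 -0.1 14.32
25.0 False tang -2.4 rad 1.2 -0.8 14.57
26.0 False tang -1.7 rad 2.3 -0.3 14.82
27.0 False tang -0.7 rad 0.1 -0.9 15.07
28.0 False tang -0.1 rad 0.1 -0.4 15.32
29.0 False tang 0.5 rad 0.1 0.5 15.57
30.0 False tang -0.6 rad 0.3 0.1 15.82
31.0 False tang -0.4 rad -0.0 1.1 16.07
32.0 False tang -0.8 rad -0.5 -0.1 16.32
33.0 False tang -2.6 rad -0.5 1.1 16.57
34.0 False tang -3.8 rad 0.8 1.1 16.82
35.0 False tang -6.9 rad 0.8 3.4 17.07
```

View pics/s6.png

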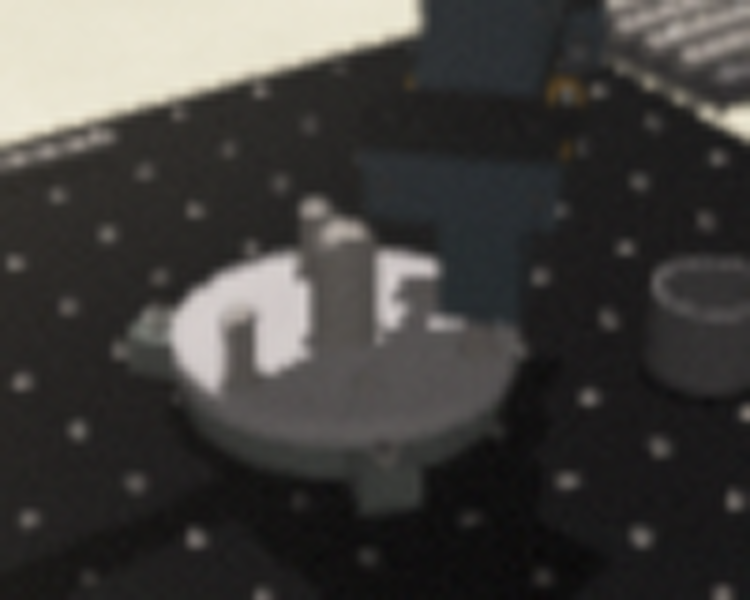

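The disc has dropped flush. I back off, and go over the collar with the jaws open.

```bash
python3 - <<'E'
from h import *
p,o=pose(-79.2+31,.040); ctrl.move_l(p,vel=.05,ori=o)
p[2]=.16; ctrl.move_l(p,vel=.2)
K=[.4998,-.2088]
ctrl.goto([*K,.15],R(-21.8)); ctrl.command_gripper(1.0)
ctrl.move_l([*K,.055],vel=.12,contact_N=6)
print(ctrl.current_tool_pos(),ctrl.current_contact_force().round(1),ctrl.current_t(),ctrl.current_grip_width())
s=ctrl.read_camera("side");t=ctrl.read_camera("top")
cv2.imwrite("pics/s7.png",cv2.resize(s[150:290,220:400],(771,600),interpolation=cv2.INTER_CUBIC))
cv2.imwrite("pics/s7d.png",cv2.resize(s[130:210,200:300],(750,600),interpolation=cv2.INTER_CUBIC))
cv2.imwrite("pics/t7.png",t)
E
```

```text
[ 0.50018883 -0.2089957   0.05553988] [-0.1  0.1 -0.3] 21.325 1.0017473094053146
```

View pics/s7.png

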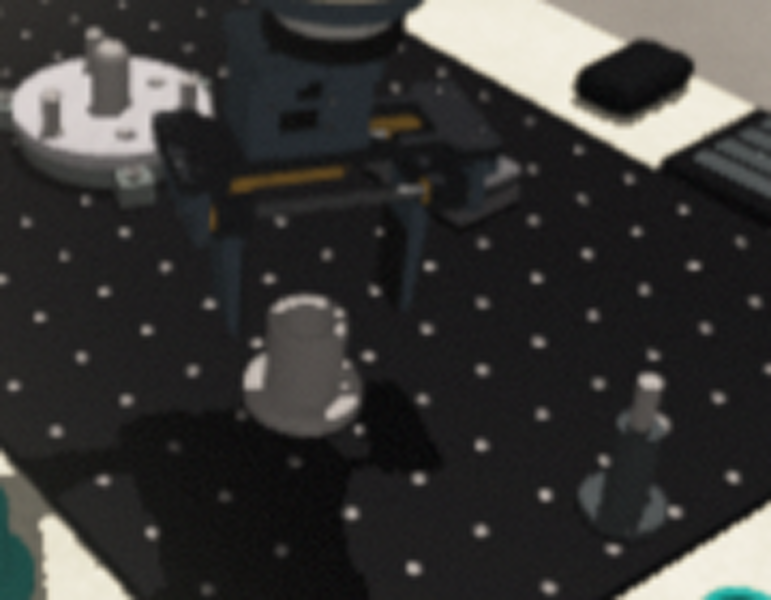

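View pics/t7.png

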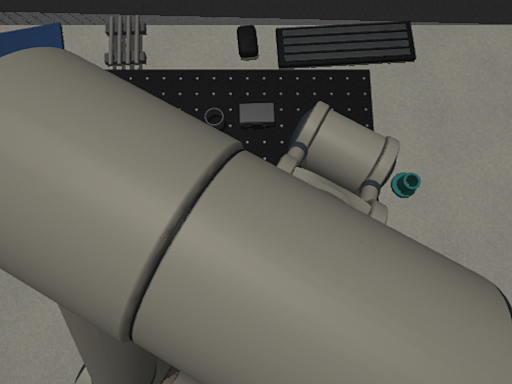

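View pics/s7d.png

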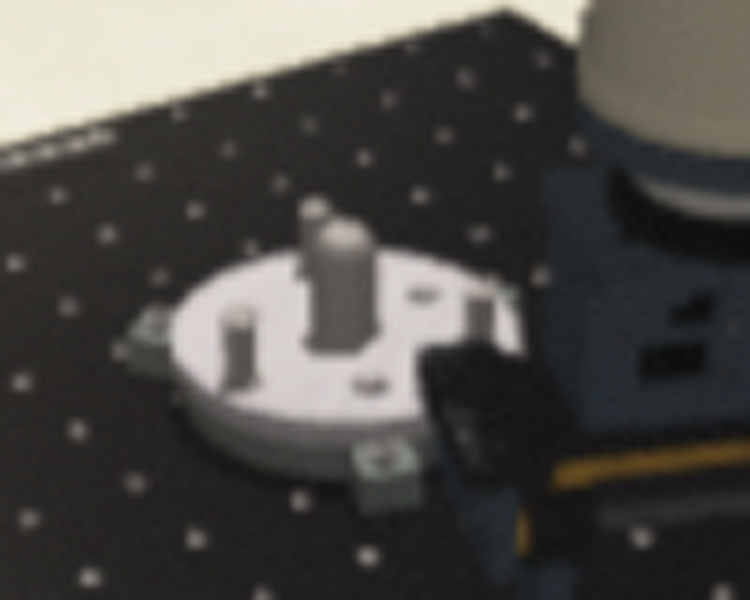

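The disc is flush and studs show in its holes. The jaws stand above the collar, with finger tips at crop (233,333) and (405,305) and the collar top at (305,305). Next I check that against the projection.

```bash
python3 - <<'E'
from h import *
P=ctrl.current_tool_pos();r=ctrl.current_eef_rot()
cr=lambda X:[round((proj("side",X)[0]-220)*4.283),round((proj("side",X)[1]-150)*4.286)]
for z in(.055,.07,.08,.09): print(z,"mid",cr([*P[:2],z]),[cr([*(P+r[:,0]*sx*.052+r[:,2]*dz)[:2],z]) for sx in(-1,1) for dz in(-.016,.016)])
for z in(.012,.072): print("collar axis",cr([.4998,-.2088,z]))
c=lambda X,Y:(220+(X+.5)/4.283-.5,150+(Y+.5)/4.286-.5)
print("collar top side", at("side",*c(306,305),.072), "post side",at("side",200+342.5/7.5-.5,130+232.5/7.5-.5,.092))
E
```

```text
0.055 mid [304, 342] [[227, 370], [213, 337], [397, 346], [378, 314]]
0.07 mid [306, 321] [[228, 350], [214, 317], [399, 326], [380, 294]]
0.08 mid [307, 308] [[229, 336], [214, 303], [401, 313], [382, 281]]
0.09 mid [308, 294] [[229, 322], [215, 289], [402, 299], [383, 267]]
collar axis [299, 398]
collar axis [305, 319]
collar top side [ 0.50902118 -0.19684302] post side [0.57387889 0.11204662]
```

The tips sit about 27 mm above the TCP at full opening too. The offset is constant, so I allow for it: descend to TCP z 0.011, which puts the tips at about 0.038, and grip.

```bash
python3 - <<'E'
from h import *
K=[.4998,-.2088]
print(ctrl.move_l([*K,.011],vel=.08,contact_N=6),ctrl.current_tool_pos(),ctrl.current_contact_force().round(1))
s=ctrl.read_camera("side")
cv2.imwrite("pics/s8.png",cv2.resize(s[150:290,220:400],(771,600),interpolation=cv2.INTER_CUBIC))
ctrl.command_gripper(0.0)
print(ctrl.current_grip_width()*91,ctrl.current_contact_force().round(1),ctrl.current_t())
s=ctrl.read_camera("side")
cv2.imwrite("pics/s9.png",cv2.resize(s[150:290,220:400],(771,600),interpolation=cv2.INTER_CUBIC))
E
```

```text
False [ 0.49994788 -0.20886091  0.01115993] [-0.9 -0.3  0.4]
45.45975702686869 [0.  0.4 0.3] 22.9333
```

View pics/s9.png

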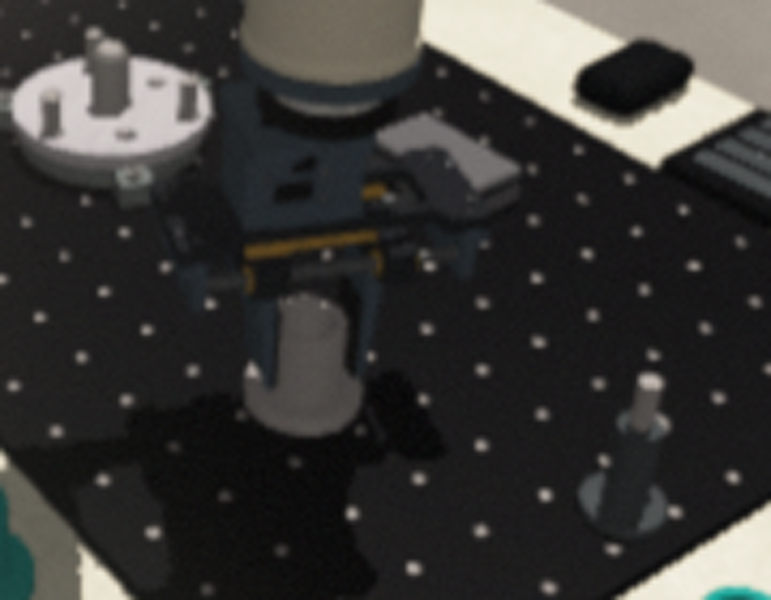

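The grip holds at 45.5 mm on the 47 mm sleeve. I lift it and carry it over the post.

```bash
python3 - <<'E'
from h import *
ctrl.move_l([.4998,-.2088,.13],vel=.15)
print(ctrl.current_grip_width()*91,ctrl.current_contact_force().round(1))
T=[.5735,.1105]
ctrl.goto([*T,.13],R(-21.8)); 
ctrl.move_l([*T,.100],vel=.1)
ctrl.sleep(.2)
print(ctrl.current_tool_pos(),ctrl.current_contact_force().round(1),ctrl.current_t())
s=ctrl.read_camera("side")
cv2.imwrite("pics/s10.png",cv2.resize(s[110:210,200:300],(600,600),interpolation=cv2.INTER_CUBIC))
t=ctrl.read_camera("top");cv2.imwrite("pics/t10.png",cv2.resize(t[110:230,130:250],(600,600)))
for z in (.101,.113,.161): print(z,[((a-200)*6,(b-110)*6) for a,b in [proj("side",[*T,z])]])
E
```

```text
45.075172627733835 [ 1.   0.2 -2.3]
[0.57392712 0.11042914 0.10064938] [-0.4 -0.8 -2.3] 25.8167
0.101 [(np.float64(271.9522636627481), np.float64(289.1677546703154))]
0.113 [(np.float64(271.86066193669086), np.float64(268.78289709035454))]
0.161 [(np.float64(271.4840113828112), np.float64(184.9638662847288))]
```

View pics/s10.png

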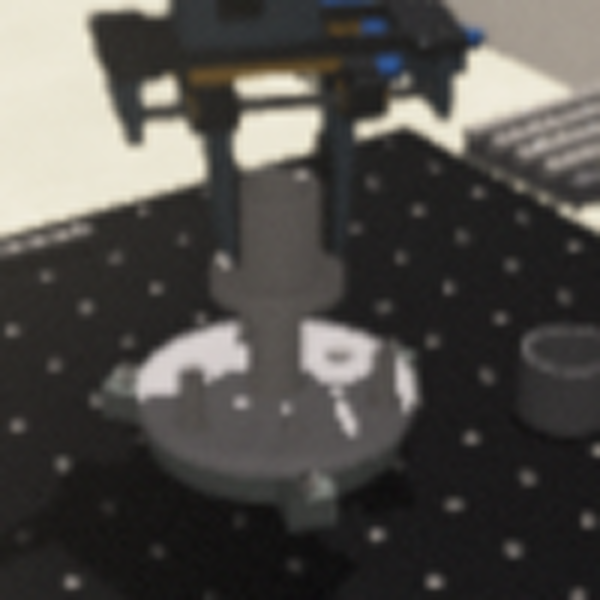

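View pics/t10.png

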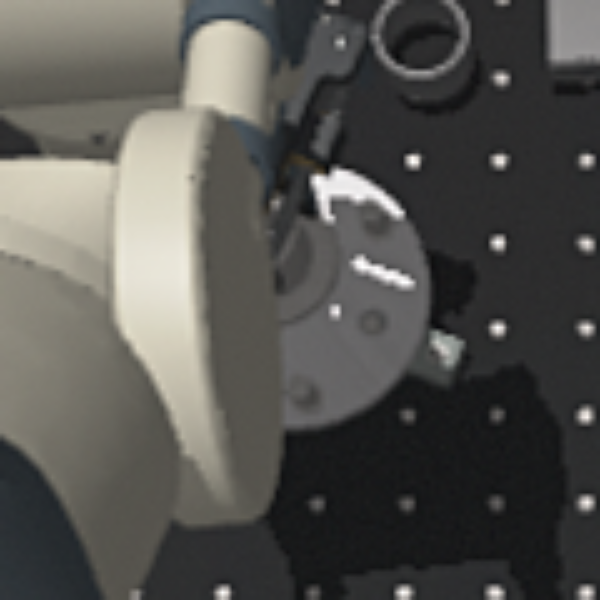

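The side view shows the collar sleeve at crop columns about 240–320, flange 210–345 and post about 247–300, so the collar may be about 1–2 mm to the right. I'll take a finer look before lowering.

```bash
python3 - <<'E'
from h import *
s=ctrl.read_camera("side");cv2.imwrite("pics/s11raw.png",s)
g=cv2.cvtColor(s,cv2.COLOR_BGR2GRAY)
c=s[135:185,220:280].astype(float);c=np.clip((c-20)*1.9,0,255).astype(np.uint8)
cv2.imwrite("pics/s11.png",cv2.resize(c,(720,600),interpolation=cv2.INTER_CUBIC))
for r in (152,154,157,165,166,167,168,170):print(r,g[r,230:264].tolist())
E
```

```text
152 [41, 41, 38, 38, 39, 54, 99, 84, 57, 48, 70, 80, 81, 82, 83, 82, 82, 83, 84, 81, 79, 76, 75, 67, 59, 53, 46, 37, 34, 33, 32, 32, 31, 32]
154 [41, 40, 37, 37, 46, 70, 86, 102, 79, 66, 74, 78, 82, 81, 84, 84, 82, 83, 81, 81, 79, 78, 73, 71, 75, 76, 74, 50, 34, 32, 31, 29, 31, 31]
157 [38, 37, 38, 38, 49, 70, 78, 79, 78, 76, 79, 79, 78, 80, 82, 82, 80, 81, 81, 77, 80, 76, 75, 75, 77, 75, 72, 50, 33, 30, 31, 30, 32, 32]
165 [81, 110, 140, 160, 180, 200, 205, 204, 202, 152, 99, 76, 77, 82, 84, 86, 85, 84, 79, 89, 154, 197, 207, 207, 205, 204, 201, 185, 157, 144, 118, 81, 47, 39]
166 [158, 178, 198, 205, 207, 210, 210, 208, 203, 144, 97, 80, 78, 81, 84, 85, 83, 82, 80, 89, 155, 197, 209, 208, 209, 207, 206, 204, 200, 200, 183, 153, 117, 80]
167 [204, 206, 210, 211, 209, 209, 208, 209, 203, 172, 149, 103, 81, 81, 84, 85, 85, 82, 78, 90, 156, 197, 208, 209, 205, 199, 196, 199, 203, 204, 203, 197, 160, 110]
168 [210, 209, 211, 210, 208, 208, 209, 208, 207, 204, 195, 127, 83, 82, 84, 84, 83, 83, 80, 87, 155, 198, 207, 205, 184, 166, 169, 170, 183, 199, 202, 190, 144, 96]
170 [196, 187, 183, 191, 202, 207, 206, 204, 203, 204, 198, 128, 84, 79, 85, 84, 85, 82, 79, 86, 154, 197, 206, 207, 191, 168, 165, 174, 195, 203, 202, 177, 113, 82]
```

View pics/s11.png

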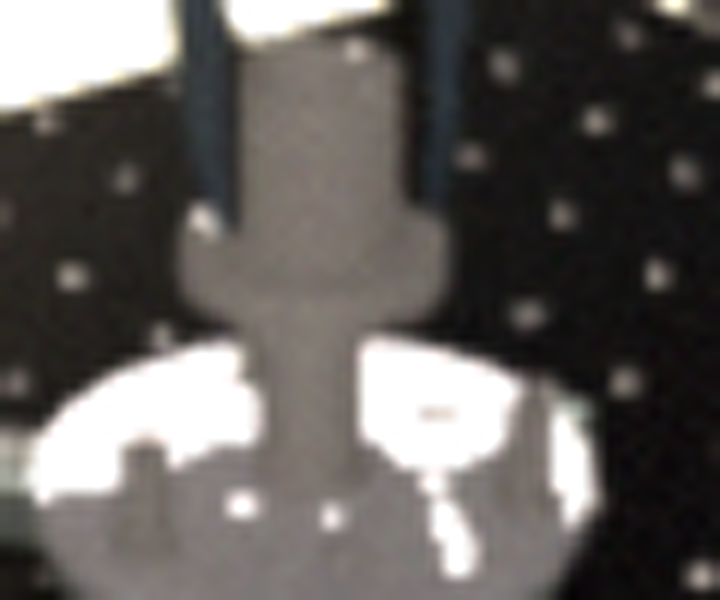

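The finer edges give the flange centre at column 245.65 and the post at 245.3, an offset of about 0.9 mm. I correct by that and lower with a contact stop.

```bash
python3 - <<'E'
from h import *
T=[.5729,.1109]
ctrl.move_l([*T,.09],vel=.08)
f0=ctrl.current_contact_force()
for z in (.075,.065,.055,.048,.0435):
    h=ctrl.move_l([*T,z],vel=.05,contact_N=8)
    f=ctrl.current_contact_force();print(z,h,ctrl.current_tool_pos().round(4),(f-f0).round(1),ctrl.current_wrist_torque().round(2),round(ctrl.current_t(),2))
    if h:break
s=ctrl.read_camera("side");cv2.imwrite("pics/s12.png",cv2.resize(s[120:200,210:290],(600,600),interpolation=cv2.INTER_CUBIC))
E
```

```text
0.075 False [0.5727 0.1109 0.0747] [ 0.4 -0.5 -0.5] [-0.02 -0.12 -0.02] 26.69
0.065 False [0.5728 0.1109 0.0647] [ 1.1 -0.6 -1.2] [ 0.01 -0.08  0.01] 27.04
0.055 False [0.5728 0.1109 0.0546] [ 0.6  0.5 -0.6] [-0.07 -0.09  0.02] 27.39
0.048 False [0.5728 0.1109 0.0477] [ 1.6 -1.2 -1.4] [-0.02 -0.1  -0.03] 27.68
0.0435 False [0.573  0.1109 0.0433] [ 0.6 -0.2 -0.1] [-0.01 -0.05  0.02] 27.93
```

View pics/s12.png

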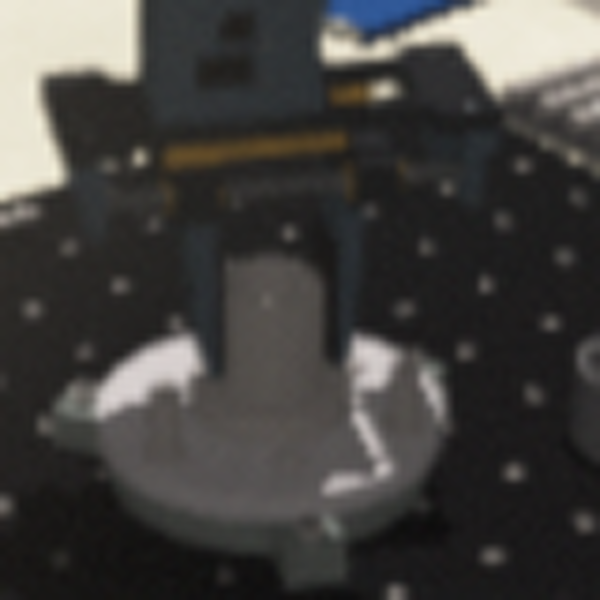

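The collar slid over the post without force and is down within a millimetre. I touch down, let go and withdraw.

```bash
python3 - <<'E'
from h import *
T=[.5729,.1109]
print(ctrl.move_l([*T,.041],vel=.02,contact_N=5),ctrl.current_tool_pos().round(4),ctrl.current_contact_force().round(1))
ctrl.command_gripper(.75); ctrl.sleep(.3)
print(ctrl.current_grip_width(),ctrl.current_contact_force().round(1))
ctrl.move_l([*T,.16],vel=.12)
ctrl.goto([.42,-.30,.2],R(-40))
print(ctrl.current_t(),ctrl.current_contact_force().round(1))
for n in("side","top"): cv2.imwrite(f"pics/{n}13.png",ctrl.read_camera(n))
a=cv2.imread("pics/side13.png")[120:205,205:290];b=cv2.imread("pics/top13.png")[120:220,130:230]
cv2.imwrite("pics/c13.png",np.hstack([cv2.resize(x,(400,400),interpolation=cv2.INTER_CUBIC) for x in(a,b)]))
p=.6
for n,o in(("side",(205,120,400/85)),("top",(130,120,4))): print(n,[((proj(n,[*C,z])[0]-o[0])*o[2],(proj(n,[*C,z])[1]-o[1])*o[2]) for z in(.104,.092,.044)])
E
```

```text
True [0.5732 0.111  0.0421] [-0.  -0.3  7.7]
0.746417111707744 [ 0.2 -0.4 -0.2]
31.7917 [-0.6 -0.1 -0.2]
side [(np.float64(190.16073806811553), np.float64(176.04143463663564)), (np.float64(190.22978597887325), np.float64(191.90268432828722)), (np.float64(190.49865320027013), np.float64(253.66516324578913))]
top [(np.float64(215.5022951287774), np.float64(168.58612673441462)), (np.float64(218.9364935682578), np.float64(173.5013673379873)), (np.float64(231.84010834001765), np.float64(191.96983163226741))]
```

View pics/c13.png

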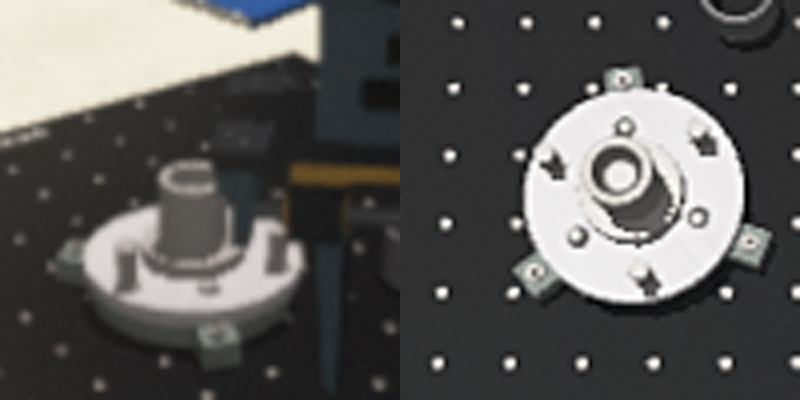

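View pics/top13.png

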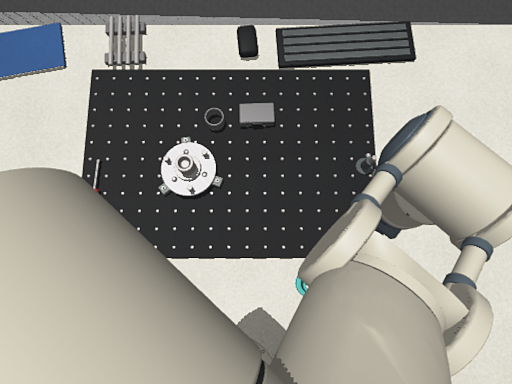

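```bash
python3 - <<'E'
from h import *
ctrl.sign_off(); print(ctrl.current_t())
E
```

```text
the job is handed in; nothing more can be done
the job is handed in; nothing more can be done
```

The disc is seated on the studs and the silver flanged collar is over the centre post and let go. I handed the job in at about 32 s of the 67 s allowed; no verdict was reported.

**Disc:** I turned it about 28° counter-clockwise by one thumb pin, and it dropped. The pictures show it flush, with the studs visible in its holes.

**Collar:** I gripped it by the sleeve, lowered it over the post without resistance, and felt it touch at TCP z = 0.042. That puts its foot at about 0.043, against 0.044 expected, so it reads as fully down. The last pictures show it upright on the disc with the gripper clear.

**Bystanders:** I touched none of them. In the last top picture the lens tube, parts case and post holder stand where they started. The screwdriver was partly hidden by the arm.

**Checks that failed or disagreed:**
- My first turning sweep missed the pin. The fingertips sit about 27 mm behind the reported TCP, so they passed above it. I found this by feeling for the disc and corrected for it.
- In the last top picture the collar's top reads roughly 1–2 mm off the prediction. That is about the bore clearance plus calibration error.

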